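# Lock the dust pot up under the bench separator

### The job

Fit the emptied dust pot back under the little dust separator: offer it up into the socket with its handle in line with the tall rib on the socket's side, press it up gently against the spring plate and turn it so that the handle swings round to the short rib at the front, until the lugs drop into their seats. Let go and leave the pot hanging locked; do not force it against the separator (20 N is the most that pot and separator may press on each other) and do not disturb the other things on the bench.

Things in the scene. Friction and masses are not known exactly. Their poses are not given: they have to be found in the camera images.
- pot: The loose dust pot, upright on the bench: open aluminium cup 80 mm high, outer radius 27 mm, 0.18 to 0.29 kg, with a black bar handle along its own -x. Origin: centre of the underside, z up. Its centre of mass lies 10 to 20 mm off the axis towards the handle; held by the handle it may sag and tilt in the grip.
- pot_grip (a point): Point to grip, in the middle of the handle bar: 100 mm from the pot's axis along its -x, 48 mm above its underside. The bar is 14 mm wide and 20 mm tall, straight, and runs from the pot's wall out to 129 mm from the axis. Axes as the pot's.
- pot_lug (a point): Underside of the lug above the handle, 29.5 mm from the pot's axis along -x, 70 mm above the pot's underside. Three equal steel lugs, 120 degrees apart, stand out to radius 35 mm; each is 13 mm wide and 6 mm thick.
- pot_rim (a point): Centre of the pot's open mouth, 80 mm above its underside.
- socket (a point): Bayonet socket of the separator: nominal centre of its open underside, 200 to 210 mm above the bench; z up, -x is its front. THE RING IS SCREWED ON AND MAY SIT UP TO 9 mm HIGHER OR LOWER than this point, with all that is in it: find the true height by feel. Aluminium ring, outer radius 43 mm, bore radius 38; three inward ledges (inner radius 30) with three gaps 44 degrees wide.
- tall_rib (a point): Outer face of the tall rib (42 mm, on the ring's side, 48 mm from the axis), 46 degrees from the front towards the socket's +y. With the handle under it (pot yaw = socket yaw - 46 degrees) the lugs are central in the gaps, with some 10 degrees to spare either way. From here the pot turns counter-clockwise seen from above.
- short_rib (a point): Outer face of the short rib (16 mm) at the socket's front, 48 mm from the axis: the handle ends under it (pot yaw = socket yaw, some 3 degrees of play). About 4 degrees beyond, the lugs meet stop walls; a sideways force on the grip bears on the lugs threefold, for they are only a third as far from the axis. The plate's rubbing takes about 2 to 3 N at the grip.
- seat (a point): Nominal top of the front seat, 6 mm above the ring's underside: here the handle's lug ends (each lug has one). Seated, the pot's underside hangs 64 mm below the ring's underside. A ridge 3 mm higher stands before the seat, 22 to 30 degrees counter-clockwise from the gap's middle; the lugs pass over it once the pot's underside is less than 61 mm below the ring's.
- plate_face (a point): Nominal underside of the spring plate (57 mm across) inside the ring, hanging free 13 mm above the ring's underside; the pot's rim meets it with the pot's underside 67 mm below the ring's. It yields 8 mm: it pushes down with 2 N at first, 7.1 N when lugs clear the ridges (6 mm), 8.8 N at 8 mm; then it is solid. Lugs missing the gaps hit the ledges with the pot 76 mm below the ring's underside.
- separator: The fixed dust separator: blue cylinder (radius 40 mm) over the socket ring, to 130 mm above the socket, outlet pipe on top; a 40 mm square blue post stands at (100, -55) mm from its axis, on a dark foot plate (200 x 170 mm, edges along the axes). Origin on the axis 200 mm below the socket, axes as the socket's; the spring plate belongs to it.
- grease_jar: Bystander: grease jar, radius 32 mm, 75 mm high; origin at the underside.
- canister: Bystander: closed round aluminium canister without handle or lugs, radius 31 mm, 70 mm high; origin at the underside.
- cage: Bystander: black plastic filter cage collar, radius 36 mm, 60 mm high; origin at the underside.
- spanner: Bystander: spanner lying on the bench; origin at its underside.
- gasket: Bystander: flat rubber ring, 72 mm across, 8 mm high; origin at the underside.
- brush: Bystander: brush lying on the bench; origin at its underside.
- filter: Bystander: white paper filter cartridge standing upright, radius 35 mm, 110 mm high; origin at the underside.
Things that resemble listed ones, but are neither listed nor needed, are in the scene too. Leave any orange or turquoise look-alike of the pot alone.

How it is judged:
On the way:
1. the pot is up in the socket, not yet turned (z of pot in the frame of socket above -0.072 m and horizontal distance between pot and socket below 0.008 m and angle between the x axis of pot and the x axis of socket, either way round above 0.5 rad), for 0.1 s.
At the end, for the whole second after the job is handed in: The pot hangs by its lugs in the seats: underside 53 to 75.5 mm below the socket point, rim centred within 6 mm, upright within 0.07 rad, the handle's grip point at the socket's front, at most 6 mm short of it (towards the tall rib) or 12 mm past it, released and at rest (z of pot in the frame of socket between -0.0755 and -0.053 m and horizontal distance between pot_rim and socket below 0.006 m and y of pot_grip in the frame of socket between -0.012 and 0.006 m and x of pot_grip in the frame of socket below -0.08 m and angle between pot's own z axis and vertical below 0.07 rad and linear speed of pot below 0.02 m/s and angular speed of pot below 0.1 rad/s); the robot touches nothing.
It fails at once if the pot and the separator press on each other with more than 20 N (contact force between pot and separator above 20 N).
It fails at once if the robot pushes the separator with more than 20 N (contact force between any of the fingers, the arm and separator above 20 N).
It fails at once if a bystander is shifted by more than 25 mm (distance of any of grease_jar, canister, cage, spanner, gasket, brush, filter from where it was at the start of the episode above 0.025 m).
It also fails if it takes over 61 s, if anything falls off the work surface, if the arm or the gripper's body presses on something with over 40 N, if the wrist force passes 120 N, or if a joint passes its speed limit or range.

### The arm

A 6-joint arm with a two-finger parallel gripper is mounted at the origin on the work surface. World frame = base frame: x ahead of the robot, y to its left, z up, the work surface at z = 0. Lengths are in m, angles in rad, forces in N, time in s.
With the tool pointing down it reaches from about 0.3 to 0.875 m from the base axis. Payload 6.4 kg.
Tool frame: the origin (TCP) lies between the finger pads; the fingertips stand 8 mm ahead of it and the grasp point (between the pads) lies 11 mm behind it (ctrl.finger_overhang is the distance from the TCP to the fingertips, in m); z points along the fingers, y is the line along which they close (so a half turn about z gives the same grasp; the last joint's range is limited). The gripper opens to 85 mm and grips with 20 to 120 N. Pads are 22 mm wide; open, the fingers measure 114 mm over their backs; the gripper's body (76 mm by 85 mm) begins 54 mm behind the grasp point. The pads swing forward as they close: fully open they stand 13 mm farther back than shut.
Start: joints at [0.901, 0.181, 1.607, -0, 1.354, -0.206], TCP at [0.257, 0.514, 0.239] pointing down, gripper open.
Joint ranges: [-2.99, 2.99], [-0.89, 2.07], [0.3, 2.58], [-1.14, 4.28], [0, 2.63], [-3.12, 3.12]. Speed limits (rad/s): [2.57, 2.57, 3.01, 3.14, 3.14, 3.14].

### API

Orientations are given as a unit quaternion [w, x, y, z].
In Python, from bench import ctrl, camera gives the robot as it stands.
- The arm moves only by the shell command python3 -m pendant 'ROWS' [OPENING]. ROWS is JSON, a list of rows, each a list of 6 numbers: the shift along the world's x, y, z normalised to -1 to 1, where 1 is 200 mm, then the turn, a rotation vector about the world's x, y, z normalised to -1 to 1, where 1 is pi/2 rad. In form: [[dx, dy, dz, rx, ry, rz], ...]. A call has exactly 10 rows; each row shifts and turns the commanded pose from where the row before left it; what a row does not reach is not made up. A row lasts 1/8 s, in which the tool goes at most 62.5 mm and 10.7 degrees, less where a joint would pass 70% of its speed; a pose out of reach is approached as far as the arm can. A call with a number of a shift or a turn outside -1 to 1 is refused whole. A call with a gripper value outside its range is refused whole. OPENING is the opening, from -1 (shut) to 1 (fully open), set as the call begins (- or left out, the last holds). The fingers move at their own pace and stop on an object; the grip force is fixed at half the most. Time passes only in rows, so rows that do not move let the fingers close, or fill a call up. It gives the time, the measured TCP pose, the force, the opening and the grip force at its end, in the units of the state.
- ctrl.get_obs(): the state, without advancing time (a new reading comes with each control period).
- camera(name): name is "scene" or "top"; returns a dict with "color" (420x560x3 uint8, blue, green, red), "fx", "fy", "cx", "cy" (pixels), "xyz" and "rotation" of the camera in the world. Camera axes: x right, y down, z forward; pixel columns grow to the right and rows downward; lengths in m; the calibration is good to about 2 mm. A picture is of the moment at which its call begins. There is no depth.
- ctrl.hand_in(): hands the job in; it is judged then, once.
The state is a dict: "time_s": time; "q": joint angles; "dq": joint speeds; "joint_efforts": joint torques, N m; "eef_pos": TCP position; "eef_rot": TCP orientation; "wrist_force": force on the tool from outside, world axes, zero at the start; "torque": the same for the moment, N m; "opening": opening from 0.0 (shut) to 1.0 (fully open); "grasp_force": force on a finger pad.
Only numpy, scipy, OpenCV 4.12 (cv2) and the standard library are available. Lean on these libraries where they do the work, as an engineer would, in place of code of your own. Each camera call takes 0.05 s, during which the arm holds its last target. There are 200 camera calls.

## Working session

There is one attempt and no reset: what is moved stays moved. The work goes in short steps, Python scripts to look and compute and a shell command to move; the robot and the scene stay as the last step left them, time stands still between calls to the robot, and variables do not carry over. Pictures are saved under pics/ and viewed, at most 10 in all, crops included, and the job is handed in when it is done.

```bash
mkdir -p pics; cat > h.py <<'E'
import numpy as np, cv2, json
from bench import ctrl, camera
def snap(n,f):
    c=camera(n); cv2.imwrite(f'pics/{f}.png',c['color'])
    np.savez(f'pics/{f}.npz',**{k:np.array(v) for k,v in c.items()}); return c
def load(f): return np.load(f'pics/{f}.npz')
def ray(c,u,v):
    d=np.array([(u-c['cx'])/c['fx'],(v-c['cy'])/c['fy'],1.]); R=np.array(c['rotation'])
    if R.shape!=(3,3):
        from scipy.spatial.transform import Rotation as Ro
        R=Ro.from_quat(np.roll(R,-1)).as_matrix()
    return np.array(c['xyz']),R@d
def atz(c,u,v,z):
    o,d=ray(c,u,v); return o+d*(z-o[2])/d[2]
def tri(c1,p1,c2,p2):
    o1,d1=ray(c1,*p1);o2,d2=ray(c2,*p2)
    s=np.linalg.lstsq(np.c_[d1,-d2],o2-o1,rcond=None)[0]
    a=o1+d1*s[0];b=o2+d2*s[1]; return (a+b)/2,np.linalg.norm(a-b)
def proj(c,p):
    o,_=ray(c,0,0);R=np.stack([ray(c,c['cx'],c['cy'])[1]]);
    M=np.array(c['rotation'])
    if M.shape!=(3,3):
        from scipy.spatial.transform import Rotation as Ro
        M=Ro.from_quat(np.roll(M,-1)).as_matrix()
    q=M.T@(np.array(p)-o); return [c['fx']*q[0]/q[2]+c['cx'],c['fy']*q[1]/q[2]+c['cy']]
E
python3 - <<'E'
from h import *
for n in('scene','top'):
    c=snap(n,n+'0'); print(n,c['fx'],c['cx'],c['cy'],c['xyz'],c['rotation'])
    cv2.imwrite(f'pics/{n}0b.png',cv2.resize(c['color'],(800,600),interpolation=3))
o=ctrl.get_obs(); print(o)
E
```

```text
scene 410.1207759909177 281.2980181930122 217.0739718590468 [1.69514291 0.0568589  0.89903063] [-0.35973729  0.6182194   0.61026084 -0.34055186]
top 501.7582486669017 282.15377522245115 210.8540334236841 [0.21327339 0.11655819 1.53863633] [-0.06437925  0.71053144 -0.69773629  0.06453256]
{'time_s': 0.1, 'q': array([ 9.00679933e-01,  1.81440701e-01,  1.60784797e+00, -1.95117767e-05,
        1.35383259e+00, -2.06281660e-01]), 'dq': array([ 0.0008322 , -0.00162637, -0.00401665, -0.00015252,  0.00043094,
        0.001435  ]), 'joint_efforts': array([ 4.11286346e-04, -4.45870221e+01, -3.52239811e+01, -1.95188099e-04,
        4.05353378e-03, -3.55493512e-06]), 'eef_pos': array([0.25693036, 0.51388632, 0.23851791]), 'eef_rot': array([-3.15675357e-04,  2.29841861e-01,  9.73227689e-01, -6.96131400e-04]), 'wrist_force': array([-0.41433663, -0.25104957, -0.30269793]), 'torque': array([-0.01057942, -0.01382567,  0.00655485]), 'grasp_force': 0.0, 'opening': 1.0031749851102543}
```

View pics/scene0b.png

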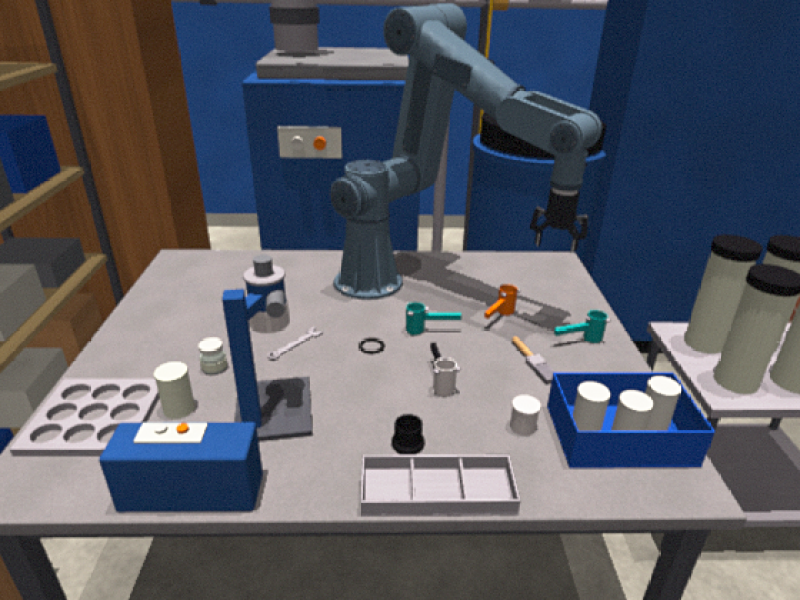

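View pics/top0b.png

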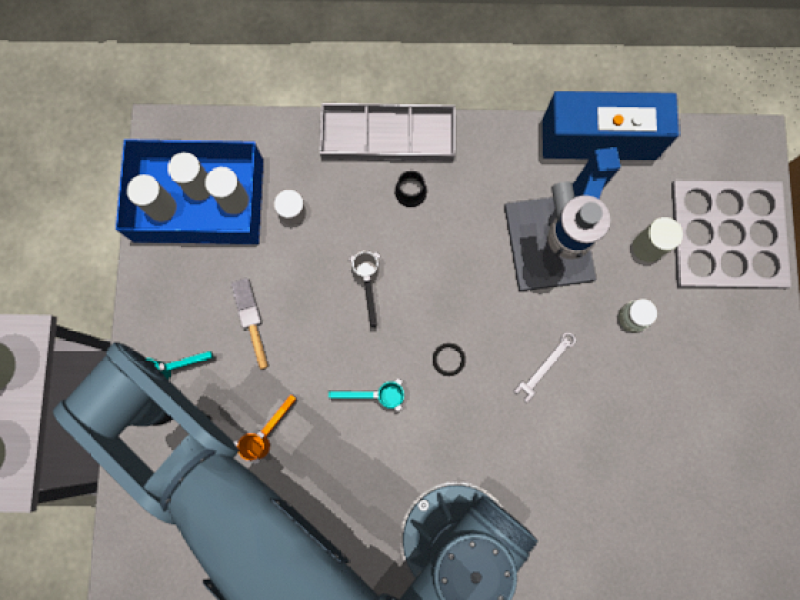

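The pot is the grey one, at top (365,265), with its handle end at (373,325). The separator is at top (585,215) and scene (265,290), post at scene (240,360). Next I'll enlarge both.

```bash
python3 - <<'E'
from h import *
t=load('top0');s=load('scene0')
def cr(c,x,y,w,h,W,H): return cv2.resize(c['color'][y:y+h,x:x+w],(W,H),interpolation=cv2.INTER_CUBIC)
# top sep: origin (345,95) 100x120 x5 ; top pot (225,165) 60x75 x4
a=cr(t,345,95,100,120,500,600); b=cr(t,230,165,60,70,300,350)
d=np.zeros((600,800,3),np.uint8); d[:,:500]=a; d[:350,500:]=b
cv2.imwrite('pics/c1.png',d)
# scene sep (150,170) 80x140 x4 ; scene pot (290,230) 40x60 x6
d=np.zeros((600,800,3),np.uint8); d[:,:500]=cr(s,140,170,100,120,500,600); d[:350,500:]=cr(s,285,230,60,70,300,350)
cv2.imwrite('pics/c2.png',d)
E
```

```text
(no output)
```

View pics/c1.png

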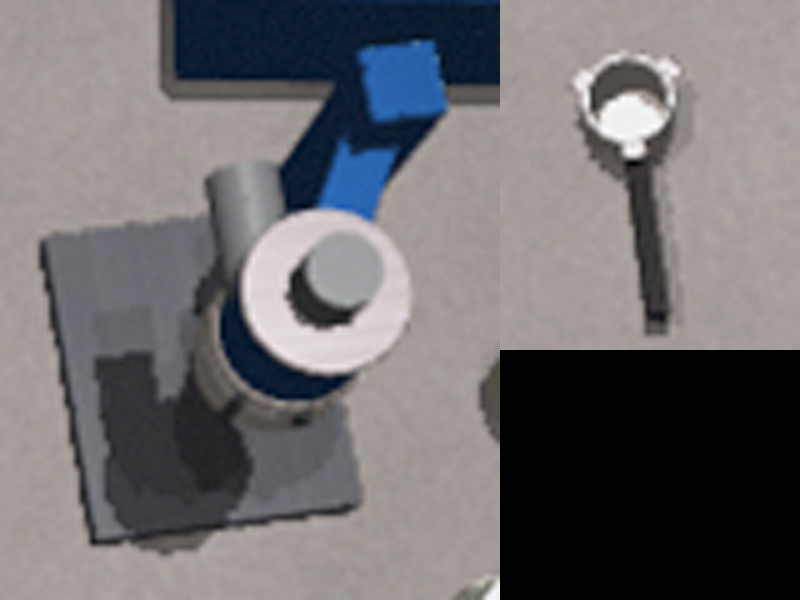

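View pics/c2.png

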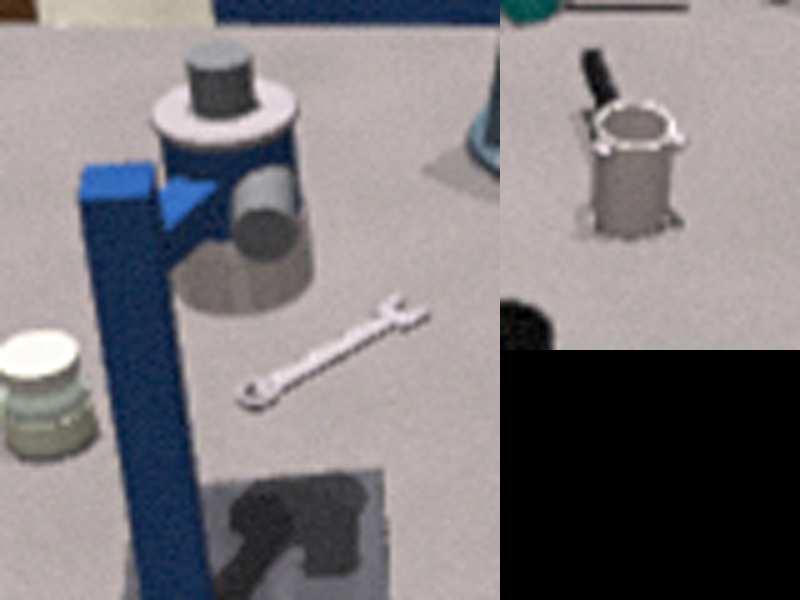

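```bash
python3 - <<'E'
from h import *
t=load('top0');s=load('scene0')
T=lambda u,v:(345+u/5,95+v/5); P=lambda u,v:(230+(u-500)/5,165+v/5)
S=lambda u,v:(140+u/5,170+v/5); SP=lambda u,v:(285+(u-500)/5,230+v/5)
print('disc',tri(t,T(326,291),s,S(225,111)), atz(t,*T(326,291),.335))
print('pipe top',tri(t,T(344,270),s,S(221,57)))
for c in[(40,240),(92,543),(360,503)]: print('foot',atz(t,*T(*c),.012))
A=[atz(t,*T(*c),.012) for c in[(40,240),(92,543),(360,503)]]
print(np.linalg.norm(A[0]-A[1]),np.linalg.norm(A[2]-A[1]))
f=A[0]-A[1];g=A[1]-A[2];print('yaw',np.degrees(np.arctan2(f[1],f[0])),np.degrees(np.arctan2(g[1],g[0]))-90)
print('post',tri(t,T(400,82),s,S(118,182)))
r=atz(t,*P(630,98),.08);L=[atz(t,*P(*p),.076) for p in[(583,82),(670,72),(633,152)]]
print('rim',r,np.mean(L,0),tri(t,P(630,98),s,SP(636,126)))
h=[atz(t,*P(*p),.058) for p in[(637,168),(656,317)]];print('bar',h)
r=np.mean([r,np.mean(L,0)],0)
for b in h: d=r-b;print(np.degrees(np.arctan2(d[1],d[0])),np.linalg.norm(d[:2]))
d=h[0]-h[1];print(np.degrees(np.arctan2(d[1],d[0])))
E
```

```text
disc (array([ 0.58882347, -0.19829359,  0.33009335]), np.float64(0.002470686504865655)) [ 0.58750046 -0.19828275  0.335     ]
pipe top (array([ 0.58838604, -0.19753936,  0.36592645]), np.float64(0.0033288407772484882))
foot [ 0.7182121  -0.10210848  0.012     ]
foot [ 0.5226216  -0.13288769  0.012     ]
foot [ 0.55109059 -0.30006012  0.012     ]
0.1979974823921295 0.16957920227660528
yaw 8.943040272204748 9.66459322374071
post (array([ 0.69588948, -0.23654312,  0.34058127]), np.float64(0.001382857194510343))
rim [0.56079549 0.19816733 0.08      ] [0.55933455 0.19912063 0.076     ] (array([0.56165087, 0.20081283, 0.07738367]), np.float64(0.005005411346510484))
bar [array([0.5228009 , 0.19398986, 0.058     ]), array([0.43228634, 0.18021789, 0.058     ])]
7.119118520854707 0.037553635842074454
8.205665507966833 0.12910040106110654
8.65131219074693
```

```bash
python3 -m pendant '[[0.1023,-0.1646,-0.05,0,0,0.0388],[0.1023,-0.1646,-0.05,0,0,0.0388],[0.1023,-0.1646,-0.05,0,0,0.0388],[0.1023,-0.1646,-0.05,0,0,0.0388],[0.1023,-0.1646,-0.05,0,0,0.0388],[0.1023,-0.1646,-0.05,0,0,0.0388],[0.1023,-0.1646,-0.05,0,0,0.0388],[0.1023,-0.1646,-0.05,0,0,0.0388],[0.1023,-0.1646,-0.05,0,0,0.0388],[0.1023,-0.1646,-0.05,0,0,0.0388]]' 1
python3 -m pendant '[[0,0,0,0,0,0],[0,0,-0.08,0,0,0],[0,0,-0.08,0,0,0],[0,0,-0.08,0,0,0],[0,0,-0.08,0,0,0],[0,0,-0.08,0,0,0],[0,0,-0.06,0,0,0],[0,0,-0.0475,0,0,0],[0,0,0,0,0,0],[0,0,0,0,0,0]]'
```

```text
time_s: 1.35
eef_pos: [0.4621, 0.1839, 0.1387]
eef_rot: [-0.0, -0.074, 0.997, 0.0]
wrist_force: [1.0, 0.1, 0.8]
opening: 1.0
grasp_force: 0.0
time_s: 2.6
eef_pos: [0.4622, 0.1851, 0.0382]
eef_rot: [0.0, -0.073, 0.997, 0.0]
wrist_force: [1.1, -0.1, 0.8]
opening: 1.002
grasp_force: 0.0
```

```bash
python3 -m pendant '[[0,0,0,0,0,0],[0,0,0,0,0,0],[0,0,0,0,0,0],[0,0,0,0,0,0],[0,0,0,0,0,0],[0,0,0,0,0,0],[0,0,0,0,0,0],[0,0,0,0,0,0],[0,0,0,0,0,0],[0,0,0,0,0,0]]' -1
python3 -m pendant '[[0,0,0.02,0,0,0],[0,0,0.03,0,0,0],[0,0,0.05,0,0,0],[0,0,0.05,0,0,0],[0,0,0.05,0,0,0],[0,0,0.05,0,0,0],[0,0,0.05,0,0,0],[0,0,0,0,0,0],[0,0,0,0,0,0],[0,0,0,0,0,0]]'
python3 - <<'E'
from h import *
o=ctrl.get_obs();print(o['wrist_force'],o['torque'])
a=snap('scene','s1')['color'][180:300,265:345]; b=snap('top','t1')['color'][165:255,210:300]
d=np.zeros((600,800,3),np.uint8); d[:600,:400]=cv2.resize(a,(400,600),interpolation=2); d[:400,400:]=cv2.resize(b,(400,400),interpolation=2)
cv2.imwrite('pics/c3.png',d)
E
```

```text
time_s: 3.85
eef_pos: [0.4618, 0.1851, 0.0378]
eef_rot: [-0.0, -0.073, 0.997, -0.0]
wrist_force: [-2.0, -0.2, 2.0]
opening: 0.153
grasp_force: 60.9
time_s: 5.1
eef_pos: [0.4614, 0.185, 0.0973]
eef_rot: [-0.0, -0.073, 0.997, -0.0]
wrist_force: [-0.7, 0.5, -2.0]
opening: 0.154
grasp_force: 60.4
[-0.66820163  0.54909502 -2.01531616] [-0.03819566  0.17785259 -0.01834383]
```

View pics/c3.png

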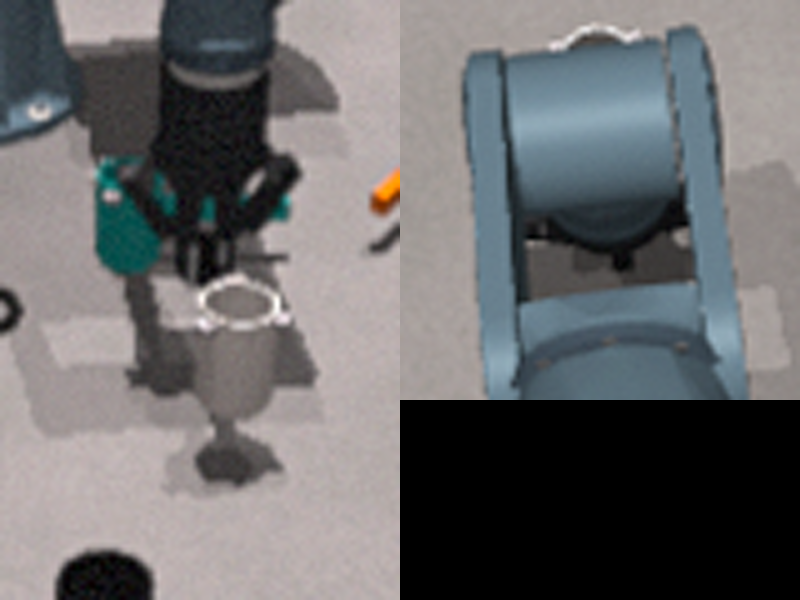

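```bash
cat >> h.py <<'E'
from scipy.spatial.transform import Rotation as Ro
def pot_from_tool(o,sag=0.,d=0.100,zb=0.0002):
    """expected rim & base centre, given sag (rad, pot end down) about grip"""
    q=o['eef_rot'];R=Ro.from_quat(np.roll(q,-1)).as_matrix()
    g=np.array(o['eef_pos'])-0.011*R[:,2]
    y=R[:,1]*np.sign(R[1,1]+1e-9); z=-R[:,2]; x=np.cross(y,z)
    M=np.stack([x,y,z],1)@Ro.from_euler('y',sag).as_matrix()
    b=g+M@np.array([d,0,-.048]); return b,b+M@np.array([0,0,.08]),M
E
python3 - <<'E'
from h import *
s=load('s1');o=ctrl.get_obs()
for sg in(0,.04,.08,.12,.16):
    b,r,M=pot_from_tool(o,sg)
    # extreme silhouette: bottom edge pts, rim edge pts
    th=np.linspace(0,2*np.pi,60)
    E=lambda c:np.array([proj(s,c+M@np.array([.027*np.cos(a),.027*np.sin(a),0])) for a in th])
    C=lambda p:((np.array(p)-[265,180])*5).round(0)
    print(sg,'rim c',C(proj(s,r)),'rim box',C(E(r).min(0)),C(E(r).max(0)),'base box',C(E(b).min(0)),C(E(b).max(0)),r.round(4))
E
```

```text
0 rim c [235. 298.] rim box [195. 276.] [276. 321.] base box [190. 372.] [268. 419.] [0.5605 0.1995 0.1403]
0.04 rim c [236. 304.] rim box [195. 281.] [276. 329.] base box [189. 374.] [267. 423.] [0.5617 0.1997 0.1363]
0.08 rim c [236. 310.] rim box [195. 285.] [276. 336.] base box [188. 375.] [266. 427.] [0.5627 0.1999 0.1322]
0.12 rim c [236. 316.] rim box [195. 290.] [276. 343.] base box [187. 377.] [265. 431.] [0.5636 0.2    0.1281]
0.16 rim c [235. 322.] rim box [195. 294.] [276. 350.] base box [186. 378.] [264. 434.] [0.5643 0.2001 0.1239]
```

```bash
python3 - <<'E'
from h import *
t=load('top0');s=load('scene0')
ax=np.array([.5884,-.1983]);yaw=np.radians(9.3);zs=.2005
d=np.zeros((600,800,3),np.uint8)
def draw(c,x0,y0,w,h,k,ox):
    im=cv2.resize(c['color'][y0:y0+h,x0:x0+w],(w*k,h*k),interpolation=2)
    Q=lambda p:tuple(int(round(v)) for v in (np.array(proj(c,p))-[x0-.5,y0-.5])*k-.5)
    def circ(r,z,col):
        P=[Q([ax[0]+r*np.cos(a),ax[1]+r*np.sin(a),z]) for a in np.linspace(0,6.283,80)]
        cv2.polylines(im,[np.array(P)],True,col,1)
    circ(.04,zs+.13,(0,255,0)); circ(.043,zs,(0,0,255))
    for a,col in((np.pi,(0,255,255)),(np.pi-np.radians(46),(255,0,255))):
        e=lambda z:Q([ax[0]+.048*np.cos(yaw+a),ax[1]+.048*np.sin(yaw+a),z])
        cv2.line(im,e(zs),e(zs+.042),col,1)
    d[:h*k,ox:ox+w*k]=im
draw(t,375,120,57,70,7,0); draw(s,165,175,43,70,8,400+50)
cv2.imwrite('pics/c4.png',d)
E
```

```text
(no output)
```

View pics/c4.png

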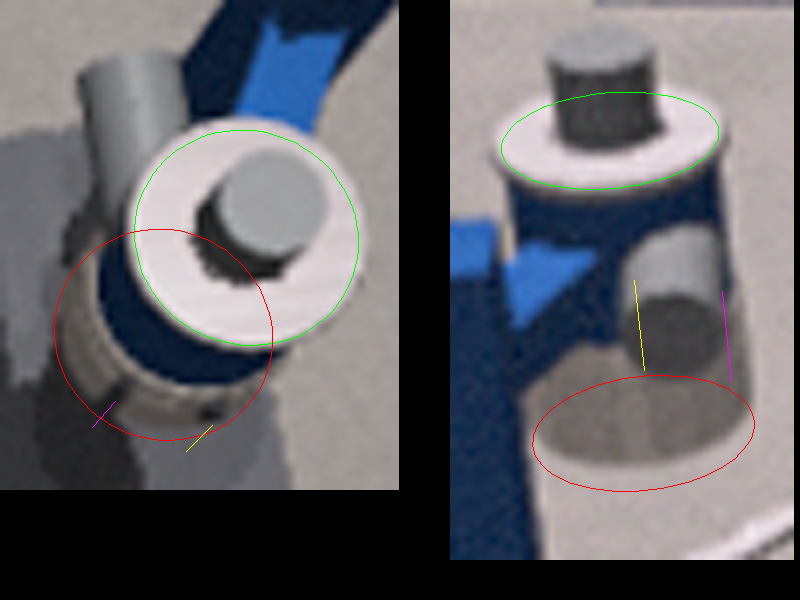

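```bash
python3 -m pendant '[[0.0234,-0.1,0,0,0,-0.0835],[0.0234,-0.1618,0,0,0,-0.0835],[0.0234,-0.2,0,0,0,-0.0835],[0.0234,-0.22,0,0,0,-0.0835],[0.0234,-0.22,0,0,0,-0.0835],[0.0234,-0.22,0,0,0,-0.0835],[0.0234,-0.2,0,0,0,0],[0.0234,-0.15,0,0,0,0],[0.0234,-0.1,0,0,0,0],[0.0234,-0.0457,0,0,0,0]]'
python3 -m pendant '[[0,0,0,0,0,0],[0,0,0.03,0,0,0],[0,0,0.05,0,0,0],[0,0,0.05,0,0,0],[0,0,0.05,0,0,0],[0,0,0.04,0,0,0],[0,0,0.02,0,0,0],[0,0,0,0,0,0],[0,0,0,0,0,0],[0,0,0,0,0,0]]'
python3 - <<'E'
from h import *
o=ctrl.get_obs();print(o['wrist_force'],o['torque'])
b,r,M=pot_from_tool(o);print(b,r,np.degrees(np.arctan2(M[1,0],M[0,0])))
s=snap('scene','s2');t=snap('top','t2')
d=np.zeros((600,800,3),np.uint8)
d[:600,:400]=cv2.resize(s['color'][170:290,150:230],(400,600),interpolation=2); d[:500,400:]=cv2.resize(t['color'][110:210,350:430],(400,500),interpolation=2)
cv2.imwrite('pics/c5.png',d)
th=np.linspace(0,2*np.pi,60)
E=lambda c:np.array([proj(s,c+M@np.array([.027*np.cos(a),.027*np.sin(a),0])) for a in th])
C=lambda p:((np.array(p)-[150,170])*5).round(0)
print(C(E(r).min(0)),C(E(r).max(0)),C(E(b).min(0)),C(E(b).max(0)))
E
```

```text
time_s: 6.45
eef_pos: [0.5088, -0.1391, 0.0976]
eef_rot: [-0.0, 0.316, 0.949, 0.0]
wrist_force: [-0.2, 0.6, -2.1]
opening: 0.151
grasp_force: 60.3
time_s: 7.7
eef_pos: [0.5084, -0.1383, 0.1453]
eef_rot: [-0.0, 0.315, 0.949, 0.0]
wrist_force: [-0.1, 1.2, -2.8]
opening: 0.152
grasp_force: 60.3
[-0.14509307  1.15064065 -2.75579021] [ 0.07514404  0.14907385 -0.04999252]
[ 0.58847043 -0.19815195  0.10826179] [ 0.58852848 -0.19818115  0.18826177] -36.74662604586712
[153. 286.] [239. 332.] [166. 388.] [249. 436.]
```

View pics/c5.png

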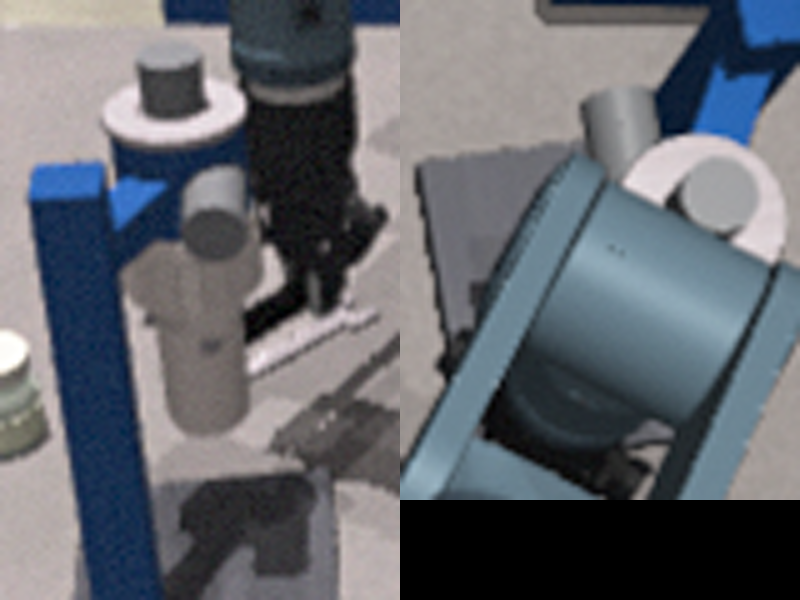

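```bash
python3 -m pendant '[[0,0,0.01,0,0,0],[0,0,0.02,0,0,0],[0,0,0.02,0,0,0],[0,0,0.02,0,0,0],[0,0,0.01,0,0,0],[0,0,0.01,0,0,0],[0,0,0,0,0,0],[0,0,0,0,0,0],[0,0,0,0,0,0],[0,0,0,0,0,0]]'
python3 -m pendant '[[0,0,0,0,0,0],[0,0,0.005,0,0,0],[0,0,0.005,0,0,0],[0,0,0.005,0,0,0],[0,0,0.005,0,0,0],[0,0,0,0,0,0],[0,0,0,0,0,0],[0,0,0,0,0,0],[0,0,0,0,0,0],[0,0,0,0,0,0]]'
```

```text
time_s: 9.05
eef_pos: [0.5086, -0.1384, 0.1637]
eef_rot: [-0.0, 0.315, 0.949, 0.0]
wrist_force: [0.8, -0.3, -1.4]
opening: 0.153
grasp_force: 60.3
time_s: 10.3
eef_pos: [0.5086, -0.1384, 0.1678]
eef_rot: [-0.0, 0.315, 0.949, -0.0]
wrist_force: [0.7, -0.0, -1.8]
opening: 0.156
grasp_force: 60.3
```

```bash
python3 -m pendant '[[0,0,0,0,0,0],[0,0,0.005,0,0,0],[0,0,0.005,0,0,0],[0,0,0.005,0,0,0],[0,0,0,0,0,0],[0,0,0,0,0,0],[0,0,0,0,0,0],[0,0,0,0,0,0],[0,0,0,0,0,0],[0,0,0,0,0,0]]'
python3 -c "
from h import *
o=ctrl.get_obs();print(o['wrist_force'],o['torque'])"
```

```text
time_s: 11.55
eef_pos: [0.5086, -0.1384, 0.1708]
eef_rot: [-0.0, 0.315, 0.949, -0.0]
wrist_force: [-0.7, -0.1, -1.9]
opening: 0.155
grasp_force: 60.3
[-0.70178199 -0.10414387 -1.9152033 ] [0.09481637 0.13090461 0.02491864]
```

```bash
python3 -m pendant '[[0,0,0,0,0,0],[0,0,0.005,0,0,0],[0,0,0.005,0,0,0],[0,0,0.005,0,0,0],[0,0,0,0,0,0],[0,0,0,0,0,0],[0,0,0,0,0,0],[0,0,0,0,0,0],[0,0,0,0,0,0],[0,0,0,0,0,0]]'
python3 -c "
from h import *
o=ctrl.get_obs();print(o['wrist_force'],o['torque'])"
```

```text
time_s: 12.8
eef_pos: [0.5086, -0.1384, 0.1738]
eef_rot: [-0.0, 0.315, 0.949, 0.0]
wrist_force: [-0.6, 0.9, -1.6]
opening: 0.153
grasp_force: 60.3
[-0.58111172  0.85165125 -1.64505502] [0.1600506  0.21535181 0.01713545]
```

```bash
python3 -m pendant '[[0,0,0,0,0,0],[0,0,0.005,0,0,0],[0,0,0.005,0,0,0],[0,0,0.002,0,0,0],[0,0,0,0,0,0],[0,0,0,0,0,0],[0,0,0,0,0,0],[0,0,0,0,0,0],[0,0,0,0,0,0],[0,0,0,0,0,0]]'
python3 -c "
from h import *
o=ctrl.get_obs();print(o['wrist_force'],o['torque'])"
```

```text
time_s: 14.05
eef_pos: [0.5086, -0.1384, 0.1762]
eef_rot: [-0.0, 0.315, 0.949, 0.0]
wrist_force: [0.9, 0.2, -1.6]
opening: 0.154
grasp_force: 60.3
[ 0.88789897  0.23635462 -1.57729972] [0.14253406 0.14675803 0.00952543]
```

```bash
python3 -m pendant '[[0,0,0,0,0,0],[0,0,0.005,0,0,0],[0,0,0.005,0,0,0],[0,0,0.002,0,0,0],[0,0,0,0,0,0],[0,0,0,0,0,0],[0,0,0,0,0,0],[0,0,0,0,0,0],[0,0,0,0,0,0],[0,0,0,0,0,0]]'
python3 -c "
from h import *
o=ctrl.get_obs();print(o['wrist_force'],o['torque'])"
```

```text
time_s: 15.3
eef_pos: [0.5086, -0.1384, 0.1786]
eef_rot: [-0.0, 0.315, 0.949, 0.0]
wrist_force: [-0.6, -0.1, -2.9]
opening: 0.157
grasp_force: 60.3
[-0.62988515 -0.13872392 -2.87105577] [0.13715037 0.19367944 0.01485972]
```

```bash
python3 -m pendant '[[0,0,0,0,0,0],[0,0,0.005,0,0,0],[0,0,0.005,0,0,0],[0,0,0.0,0,0,0],[0,0,0,0,0,0],[0,0,0,0,0,0],[0,0,0,0,0,0],[0,0,0,0,0,0],[0,0,0,0,0,0],[0,0,0,0,0,0]]'
python3 -c "
from h import *
o=ctrl.get_obs();print(o['wrist_force'],o['torque'])"
```

```text
time_s: 16.55
eef_pos: [0.5086, -0.1384, 0.1806]
eef_rot: [-0.0, 0.315, 0.949, 0.0]
wrist_force: [-0.0, -0.3, -2.2]
opening: 0.151
grasp_force: 60.3
[-0.03495459 -0.32234251 -2.15164619] [0.08568432 0.11217648 0.02167611]
```

```bash
python3 -m pendant '[[0,0,0,0,0,0],[0,0,0.005,0,0,0],[0,0,0.005,0,0,0],[0,0,0.0,0,0,0],[0,0,0,0,0,0],[0,0,0,0,0,0],[0,0,0,0,0,0],[0,0,0,0,0,0],[0,0,0,0,0,0],[0,0,0,0,0,0]]'
python3 -c "
from h import *
o=ctrl.get_obs();print(o['wrist_force'],o['torque'])"
```

```text
time_s: 17.8
eef_pos: [0.5086, -0.1384, 0.1826]
eef_rot: [-0.0, 0.315, 0.949, -0.0]
wrist_force: [-0.3, -0.3, -1.6]
opening: 0.151
grasp_force: 60.3
[-0.33601966 -0.29449065 -1.61287879] [0.06849716 0.1271573  0.01005614]
```

```bash
python3 -m pendant '[[0,0,0,0,0,0],[0,0,0.005,0,0,0],[0,0,0.005,0,0,0],[0,0,0.0,0,0,0],[0,0,0,0,0,0],[0,0,0,0,0,0],[0,0,0,0,0,0],[0,0,0,0,0,0],[0,0,0,0,0,0],[0,0,0,0,0,0]]'
python3 -c "
from h import *
o=ctrl.get_obs();print(o['wrist_force'],o['torque'])"
```

```text
time_s: 19.05
eef_pos: [0.5085, -0.1384, 0.1845]
eef_rot: [-0.0, 0.315, 0.949, 0.0]
wrist_force: [0.0, 0.0, -4.8]
opening: 0.152
grasp_force: 59.9
[ 1.86433658e-03  2.79175089e-02 -4.80799016e+00] [ 0.24223645  0.39180996 -0.02129401]
```

```bash
python3 -m pendant '[[0,0,0,0,0,0],[0,0,0.005,0,0,0],[0,0,0.005,0,0,0],[0,0,0.005,0,0,0],[0,0,0,0,0,0],[0,0,0,0,0,0],[0,0,0,0,0,0],[0,0,0,0,0,0],[0,0,0,0,0,0],[0,0,0,0,0,0]]'
python3 -c "
from h import *
o=ctrl.get_obs();print(o['eef_pos'],o['wrist_force'],o['torque'])"
```

```text
time_s: 20.3
eef_pos: [0.5084, -0.1383, 0.1875]
eef_rot: [-0.0, 0.315, 0.949, 0.0]
wrist_force: [-2.1, 2.5, -7.8]
opening: 0.152
grasp_force: 59.6
[ 0.50841518 -0.13828711  0.18745412] [-2.1127669   2.51487152 -7.80001219] [ 0.49401202  0.75091236 -0.0022723 ]
```

```bash
python3 - <<'E'
from h import *
s=snap('scene','s3');o=ctrl.get_obs()
x0,y0,w,h,k=165,200,50,60,10
im=cv2.resize(s['color'][y0:y0+h,x0:x0+w],(w*k,h*k),interpolation=2)
th=np.linspace(0,2*np.pi,90)
for sg,col in((0,(0,0,255)),(.06,(0,255,0))):
    b,r,M=pot_from_tool(o,sg)
    P=np.array([proj(s,b+M@np.array([.027*np.cos(a),.027*np.sin(a),0])) for a in th])
    cv2.polylines(im,[((P-[x0-.5,y0-.5])*k-.5).astype(int)],True,col,1)
cv2.imwrite('pics/c6.png',im)
E
```

```text
(no output)
```

View pics/c6.png

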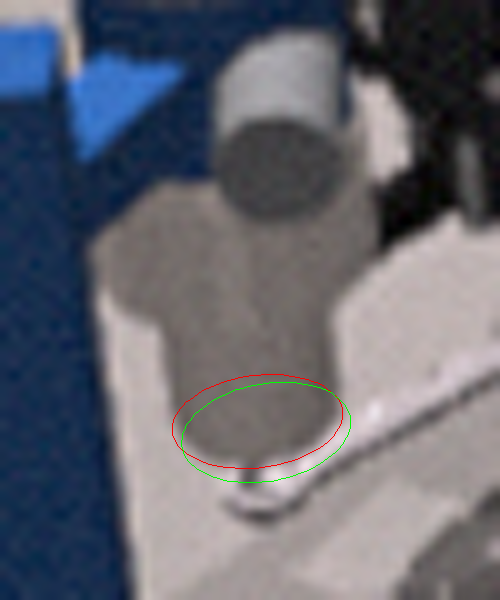

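```bash
python3 -m pendant '[[-0.0012,0.0009,0,0,0,0],[-0.0012,0.0009,0.004,0,0,0],[0,0,0.004,0,0,0],[0,0,0.004,0,0,0],[0,0,0,0,0,0],[0,0,0,0,0,0],[0,0,0,0,0,0],[0,0,0,0,0,0],[0,0,0,0,0,0],[0,0,0,0,0,0]]'
python3 -c "
from h import *
o=ctrl.get_obs();print(o['eef_pos'],o['wrist_force'],o['torque'])"
```

```text
time_s: 21.6
eef_pos: [0.5082, -0.1382, 0.1901]
eef_rot: [0.0, 0.315, 0.949, -0.0]
wrist_force: [1.7, -1.3, -8.9]
opening: 0.152
grasp_force: 59.2
[ 0.50824627 -0.13817461  0.19006526] [ 1.68080927 -1.32866527 -8.94587457] [0.26360745 0.35168474 0.01554559]
```

```bash
python3 -c "
import numpy as np
p=np.radians(np.arange(143.3,191,2.3));x=.1*np.cos(p)/.2;y=.1*np.sin(p)/.2
print(np.c_[np.arange(20)*2.3,np.diff(x)[:20],np.diff(y)[:20]].round(4))"
python3 -m pendant '[[0.0006,-0.0004,0.0,0,0,0],[0,0,0.0035,0,0,0],[0,0,0,0,0,0],[0,0,0,0,0,0],[0,0,0,0,0,0],[0,0,0,0,0,0],[0,0,0,0,0,0],[0,0,0,0,0,0],[0,0,0,0,0,0],[0,0,0,0,0,0]]'
python3 -c "
from h import *
o=ctrl.get_obs();print(o['eef_pos'],o['wrist_force'],o['torque'])"
```

```text
[[ 0.00e+00 -1.17e-02 -1.63e-02]
 [ 2.30e+00 -1.10e-02 -1.68e-02]
 [ 4.60e+00 -1.03e-02 -1.72e-02]
 [ 6.90e+00 -9.60e-03 -1.76e-02]
 [ 9.20e+00 -8.90e-03 -1.80e-02]
 [ 1.15e+01 -8.20e-03 -1.83e-02]
 [ 1.38e+01 -7.40e-03 -1.86e-02]
 [ 1.61e+01 -6.70e-03 -1.89e-02]
 [ 1.84e+01 -5.90e-03 -1.92e-02]
 [ 2.07e+01 -5.10e-03 -1.94e-02]
 [ 2.30e+01 -4.40e-03 -1.96e-02]
 [ 2.53e+01 -3.60e-03 -1.97e-02]
 [ 2.76e+01 -2.80e-03 -1.99e-02]
 [ 2.99e+01 -2.00e-03 -2.00e-02]
 [ 3.22e+01 -1.20e-03 -2.00e-02]
 [ 3.45e+01 -4.00e-04 -2.01e-02]
 [ 3.68e+01  4.00e-04 -2.01e-02]
 [ 3.91e+01  1.20e-03 -2.00e-02]
 [ 4.14e+01  2.00e-03 -2.00e-02]
 [ 4.37e+01  2.80e-03 -1.99e-02]]
time_s: 22.85
eef_pos: [0.5082, -0.1381, 0.1906]
eef_rot: [-0.0, 0.315, 0.949, 0.0]
wrist_force: [-0.5, 0.3, -8.7]
opening: 0.153
grasp_force: 59.2
[ 0.50815339 -0.13805185  0.19063189] [-0.52782386  0.34331725 -8.69068344] [0.47539133 0.67636733 0.02740917]
```

```bash
python3 -m pendant '[[0,0,0.0035,0,0,0],[-0.0117,-0.0163,0,0,0,0.02556],[-0.0110,-0.0168,0,0,0,0.02556],[-0.0103,-0.0172,0,0,0,0.02556],[-0.0096,-0.0176,0,0,0,0.02556],[-0.0089,-0.0180,0,0,0,0.02556],[0,0,0,0,0,0],[0,0,0,0,0,0],[0,0,0,0,0,0],[0,0,0,0,0,0]]'
python3 -c "
from h import *
o=ctrl.get_obs();b,r,M=pot_from_tool(o);print(b,np.degrees(np.arctan2(M[1,0],M[0,0])),o['eef_pos'],o['wrist_force'],o['torque'])"
```

```text
time_s: 24.1
eef_pos: [0.4979, -0.155, 0.1913]
eef_rot: [-0.0, 0.218, 0.976, 0.0]
wrist_force: [0.4, 3.0, -9.8]
opening: 0.154
grasp_force: 59.1
[ 0.58834062 -0.19765877  0.15424955] -25.23921019642367 [ 0.49789725 -0.15503257  0.19129015] [ 0.4381058   3.00840386 -9.81732585] [0.72637878 0.60994502 0.3107063 ]
```

```bash
python3 -m pendant '[[-0.0041,-0.0091,0,0,0,0.01278],[-0.0041,-0.0092,0,0,0,0.01278],[-0.0037,-0.0093,0,0,0,0.01278],[0,0,0,0,0,0],[0,0,0,0,0,0],[0,0,0,0,0,0],[0,0,0,0,0,0],[0,0,0,0,0,0],[0,0,0,0,0,0],[0,0,0,0,0,0]]'
python3 -c "
from h import *
o=ctrl.get_obs();b,r,M=pot_from_tool(o);print(b,np.degrees(np.arctan2(M[1,0],M[0,0])),o['eef_pos'],o['wrist_force'],o['torque'])"
```

```text
time_s: 25.35
eef_pos: [0.4955, -0.1609, 0.1914]
eef_rot: [-0.0, 0.189, 0.982, -0.0]
wrist_force: [-0.4, 3.8, -9.9]
opening: 0.151
grasp_force: 59.1
[ 0.58839743 -0.19798993  0.15437643] -21.79188359761723 [ 0.4955466  -0.16086409  0.19138176] [-0.37900681  3.83422391 -9.91121729] [0.70914213 0.74102832 0.24130904]
```

```bash
python3 -m pendant '[[-0.0037,-0.0093,0,0,0,0.01278],[-0.0034,-0.0094,0,0,0,0.01278],[-0.0033,-0.0095,0,0,0,0.01278],[-0.0030,-0.0096,0,0,0,0.01278],[-0.0029,-0.0096,0,0,0,0.01278],[0,0,0,0,0,0],[0,0,0,0,0,0],[0,0,0,0,0,0],[0,0,0,0,0,0],[0,0,0,0,0,0]]'
python3 -c "
from h import *
o=ctrl.get_obs();b,r,M=pot_from_tool(o);print(b,np.degrees(np.arctan2(M[1,0],M[0,0])),o['eef_pos'],o['wrist_force'],o['torque'])"
```

```text
time_s: 26.6
eef_pos: [0.4924, -0.1704, 0.1914]
eef_rot: [0.0, 0.14, 0.99, -0.0]
wrist_force: [0.6, 1.7, -10.9]
opening: 0.151
grasp_force: 59.1
[ 0.58848445 -0.19803287  0.15446031] -16.04098002035629 [ 0.49237321 -0.17039377  0.19144285] [  0.64763941   1.66398498 -10.91148575] [0.48794738 0.7256021  0.13440135]
```

```bash
python3 -m pendant '[[-0.0051,-0.0194,0,0,0,0.02556],[-0.0044,-0.0196,0,0,0,0.02556],[-0.0036,-0.0197,0,0,0,0.02556],[-0.0028,-0.0199,0,0,0,0.02556],[-0.0020,-0.0200,0,0,0,0.02556],[-0.0012,-0.0200,0,0,0,0.02556],[-0.0004,-0.0201,0,0,0,0.02556],[0,0,0,0,0,0],[0,0,0,0,0,0],[0,0,0,0,0,0]]'
python3 -c "
from h import *
o=ctrl.get_obs();b,r,M=pot_from_tool(o);print(b,np.degrees(np.arctan2(M[1,0],M[0,0])),o['eef_pos'],o['wrist_force'],o['torque'])"
```

```text
time_s: 27.85
eef_pos: [0.4883, -0.198, 0.1914]
eef_rot: [-0.0, -0.0, 1.0, -0.0]
wrist_force: [-0.6, 2.2, -10.6]
opening: 0.151
grasp_force: 59.1
[ 0.58827246 -0.19794864  0.15431748] 0.04516654927049014 [ 0.48828495 -0.19801997  0.19135115] [ -0.60663413   2.20171349 -10.56074943] [0.20996711 0.89525591 0.15413722]
```

```bash
python3 -m pendant '[[0.0004,-0.0201,0,0,0,0.02556],[0.0012,-0.0200,0,0,0,0.02556],[0.0020,-0.0200,0,0,0,0.02556],[0.0028,-0.0199,0,0,0,0.02556],[0,0,0,0,0,0],[0,0,0,0,0,0],[0,0,0,0,0,0],[0,0,0,0,0,0],[0,0,0,0,0,0],[0,0,0,0,0,0]]'
python3 -c "
from h import *
o=ctrl.get_obs();b,r,M=pot_from_tool(o);print(b,np.degrees(np.arctan2(M[1,0],M[0,0])),o['eef_pos'],o['wrist_force'],o['torque'])"
```

```text
time_s: 29.1
eef_pos: [0.4896, -0.2141, 0.1913]
eef_rot: [-0.0, -0.081, 0.997, -0.0]
wrist_force: [-3.4, -0.4, -9.5]
opening: 0.154
grasp_force: 59.1
[ 0.58825462 -0.1979861   0.15430915] 9.262512424667715 [ 0.48956963 -0.21408044  0.19133948] [-3.39403478 -0.37808054 -9.46917481] [0.01828288 1.15803838 0.04414397]
```

```bash
python3 -m pendant '[[0,0,-0.004,0,0,0],[0,0,-0.004,0,0,0],[0,0,-0.004,0,0,0],[0,0,-0.003,0,0,0],[0,0,0,0,0,0],[0,0,0,0,0,0],[0,0,0,0,0,0],[0,0,0,0,0,0],[0,0,0,0,0,0],[0,0,0,0,0,0]]'
python3 -c "
from h import *
o=ctrl.get_obs();print(o['eef_pos'],o['wrist_force'],o['torque'])"
```

```text
time_s: 30.35
eef_pos: [0.4898, -0.2141, 0.1885]
eef_rot: [0.0, -0.081, 0.997, -0.0]
wrist_force: [-3.1, 0.5, -6.9]
opening: 0.15
grasp_force: 59.5
[ 0.48982942 -0.21413766  0.18849608] [-3.13372911  0.46555813 -6.88120713] [-0.01455309  0.90277683  0.03028824]
```

```bash
python3 -m pendant '[[0,0,-0.004,0,0,0],[0,0,-0.004,0,0,0],[0,0,0,0,0,0],[0,0,0,0,0,0],[0,0,0,0,0,0],[0,0,0,0,0,0],[0,0,0,0,0,0],[0,0,0,0,0,0],[0,0,0,0,0,0],[0,0,0,0,0,0]]'
python3 -c "
from h import *
o=ctrl.get_obs();print(o['eef_pos'],o['wrist_force'],o['torque'])"
```

```text
time_s: 31.6
eef_pos: [0.4901, -0.2141, 0.187]
eef_rot: [0.0, -0.081, 0.997, -0.0]
wrist_force: [0.7, 1.7, -0.9]
opening: 0.149
grasp_force: 60.2
[ 0.49009683 -0.21414005  0.18703497] [ 0.68554307  1.73508316 -0.8652846 ] [ 0.2764817  -0.109056    0.14834239]
```

```bash
python3 -m pendant '[[0,0,0,0,0,0],[0,0,0,0,0,0],[0,0,0,0,0,0],[0,0,0,0,0,0],[0,0,0,0,0,0],[0,0,0,0,0,0],[0,0,0,0,0,0],[0,0,0,0,0,0],[0,0,0,0,0,0],[0,0,0,0,0,0]]' 0.3
python3 -m pendant '[[-0.02,-0.0033,0,0,0,0],[-0.04,-0.0066,0,0,0,0],[-0.06,-0.01,0,0,0,0],[-0.08,-0.013,0,0,0,0],[-0.08,-0.013,0,0,0,0],[-0.06,-0.01,0,0,0,0],[0,0,0,0,0,0],[0,0,0,0,0,0],[0,0,0,0,0,0],[0,0,0,0,0,0]]'
python3 - <<'E'
from h import *
s=snap('scene','s4');t=snap('top','t4')
d=np.zeros((600,800,3),np.uint8)
d[:600,:400]=cv2.resize(s['color'][180:270,155:215],(400,600),interpolation=2); d[:500,400:]=cv2.resize(t['color'][120:220,350:430],(400,500),interpolation=2)
th=np.linspace(0,2*np.pi,90);k=600/90
P=np.array([proj(s,[.5884+.027*np.cos(a),-.1981+.027*np.sin(a),.150]) for a in th])
cv2.polylines(d,[((P-[154.5,179.5])*k-.5).astype(int)],True,(0,0,255),1)
c,si=np.cos(np.radians(9.3)),np.sin(np.radians(9.3))
Q=[[.5884-r*c+y*si*-1,-.1981-r*si+y*c,.208] for r,y in((.06,.007),(.129,.007),(.129,-.007),(.06,-.007))]
P=np.array([proj(t,q) for q in Q]);cv2.polylines(d,[((P-[349.5,119.5])*5-.5+[400,0]).astype(int)],True,(0,0,255),1)
cv2.imwrite('pics/c7.png',d)
E
```

```text
time_s: 32.85
eef_pos: [0.4897, -0.2141, 0.1868]
eef_rot: [0.0, -0.081, 0.997, -0.0]
wrist_force: [-0.3, -0.8, -0.9]
opening: 0.655
grasp_force: 0.0
time_s: 34.1
eef_pos: [0.422, -0.2251, 0.1867]
eef_rot: [-0.0, -0.081, 0.997, 0.0]
wrist_force: [0.2, 0.1, 0.8]
opening: 0.651
grasp_force: 0.0
```

View pics/c7.png

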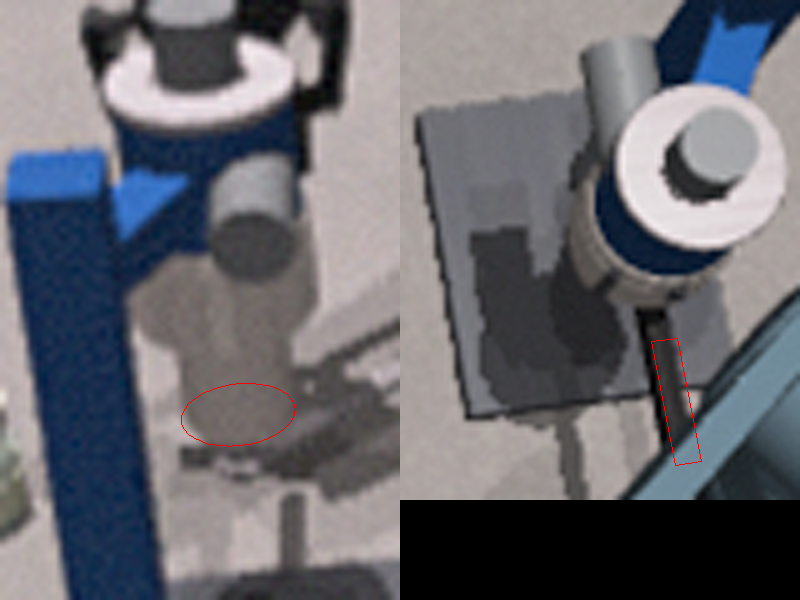

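```bash
python3 - <<'E'
from h import *
t=load('t4');g=cv2.cvtColor(t['color'],cv2.COLOR_BGR2GRAY)
cs,si=np.cos(np.radians(9.3)),np.sin(np.radians(9.3))
W=lambda x,y,z:[.5884+x*cs-y*si,-.1981+x*si+y*cs,z]
for v in range(184,206,3): print(v,g[v,396:410])
for n,p in dict(topL=W(-.09,.007,.208),topR=W(-.09,-.007,.208),botL=W(-.09,.007,.188),topL2=W(-.11,.007,.208),topR2=W(-.11,-.007,.208),botL2=W(-.11,.007,.188),srib0=W(-.048,0,.214),srib1=W(-.048,0,.230),disc=W(0,0,.335)).items(): print(n,np.round(proj(t,p),1))
for v in range(174,184,2): print(v,g[v,395:412])
E
```

```text
184 [ 90  45   6  16  24  26  40  49  80 103 100  96  98  98]
187 [107  89  14  20  45  52  50  43  72 102  99  97  97 103]
190 [102  92  55   6  35  57  49  45  47  76 102 112 112 112]
193 [ 97 100  90  32  21  47  55  49  44  77 121 111 113 110]
196 [ 99 106 117  91   0  35  62  51  46  50  84 111 106  99]
199 [ 48  44  78 104  61  10  40  57  49  43  82 148 177 152]
202 [146 142 148 171 144   0  33  57  55  46  48  93 119  55]
205 [146 142 146 160 150  70   6  36  56  46  42  38  47  95]
topL [402.  198.7]
topR [407.1 197.9]
botL [400.3 200.2]
topL2 [403.4 205.8]
topR2 [408.5 205.1]
botL2 [401.7 207.2]
srib0 [402.2 182.9]
srib1 [403.6 181.5]
disc [410.1 152.9]
174 [115 131 125 100  84  37  20  21  19  18  22  22  30  49  76  93 108]
176 [102  99  88  90 103 123 120 107 115 123 116  97  88 102 102  92  90]
178 [83 85 89 93 98 88 84 79 66 38 53 58 77 91 89 95 97]
180 [ 86  85  85  86  85  86  84  77  60  68  80  83  95 100  98  95  96]
182 [ 98  85  12  15  17  19  15   9  65 105 100  99  97  98  98  97  96]
```

The scene crop shows the pot hanging level below the ring, with its base on the predicted ellipse. In the top crop the handle points to the front, within about 3 mm of the predicted line and inside tolerance. The gripper is clear of the bar, so I'm handing in.

```bash
python3 -c "
from bench import ctrl
print(ctrl.hand_in())"
```

```text
the job is handed in; nothing more can be done
None
```

The dust pot is back in the separator: seated on its lugs, handle at the front within about 3 mm by camera, and released with the gripper clear. I handed it in at about 34 s, and the hand-in returned no verdict.

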